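# Feel out the fixture slot, then show the stylus tip

### The arm

A 6-joint arm with a two-finger parallel gripper is mounted at the origin on the work surface. World frame = base frame: x ahead of the robot, y to its left, z up, the work surface at z = 0. Lengths are in m, angles in rad, forces in N, time in s.
With the tool pointing down it reaches from about 0.375 to 0.975 m from the base axis. Payload 3.8 kg.
Tool frame: the origin (TCP) lies at the very end of the fingers, on their centre line; the grasp point (between the pads) lies 19 mm behind it; z points along the fingers, y is the line along which they close (so a half turn about z gives the same grasp; the last joint's range is limited). The gripper opens to 85 mm and grips with 20 to 120 N. Pads are 22 mm wide; open, the fingers measure 114 mm over their backs; the gripper's body (76 mm by 85 mm) begins 54 mm behind the grasp point. The pads swing forward as they close: fully open they stand 13 mm farther back than shut.
Start: joints at [-1.16, 0.264, 1.604, -0, 1.274, -0.037], TCP at [0.292, -0.608, 0.231] pointing down, gripper open.
Joint ranges: [-2.63, 2.63], [-0.94, 2.18], [0.31, 2.57], [-1.31, 4.45], [0, 2.66], [-2.55, 2.55]. Speed limits (rad/s): [2.57, 2.57, 3.14, 3.14, 3.14, 3.14].

### API

Orientations are given as a rotation vector (axis times angle).
In Python, from workcell import read_state, read_camera, calibration, finish_job gives the robot as it stands.
- The arm moves only by the tool step_arm, never from a script. Its argument "commands" is a list of rows, each an object of numbers: "fingers": the gripper's target within -1 to 1 (shut at 1, half-way at 0, fully open at -1); "dx", "dy", "dz": the shift along the tool's x, y, z in m; "roll": the turn about the tool's z in degrees. In form: [{"fingers": .., "dx": .., "dy": .., "dz": .., "roll": ..}, ...]. A call has 1 to 8 rows; each row is the pose to reach, as a shift and turn from the pose commanded when the call began, along the tool's axes at that moment; what a row does not reach only later rows make up. A row lasts 1/8 s, in which the tool goes at most 62.5 mm and 10.7 degrees, less where a joint would pass 70% of its speed; a pose out of reach is approached as far as the arm can. A call with a gripper value outside its range is refused whole. The fingers move at their own pace and stop on an object; "squeeze" is the grip in N (left out, the last holds). Time passes only in rows, so rows that repeat a pose let the fingers close. It gives the time, the measured TCP pose, the force, the opening and the grip force at its end, in the units of the state.
- read_state(): the state, without advancing time (a new reading comes with each control period).
- read_camera(name): name is "scene" or "top"; returns (picture, depth): 420x560x3 uint8, blue, green, red; 420x560 float32, m along the optical axis (not along the pixel's ray), 0 where there is no reading.
- calibration(name): a dict with "intrinsics" (3x3 intrinsics, pixels), "k1" (the pictures are not rectified: a ray, as slopes to the right and down, at radius r is drawn at 1 + k1 r^2 times it, then the intrinsics apply), "world_to_cam" (4x4, takes a point from world to camera coordinates). Camera axes: x right, y up, looking along -z (the intrinsics and any distortion apply to the point x, -y, -z); pixel columns grow to the right and rows downward; lengths in m; the calibration is good to about 2 mm. A picture is of the moment at which its call begins. calibration takes no time and is no camera call.
- finish_job(): hands the job in; it is judged then, once.
The state is a dict: "time": time; "q": joint angles; "joint_vel": joint speeds; "joint_torque": joint torques, N m; "tool_pos": TCP position; "tcp_rot": TCP orientation; "wrist_force": force on the tool from outside, world axes, zero at the start; "torque": the same for the moment, N m; "width": opening from 0.0 (shut) to 1.0 (fully open); "grip_force": force on a finger pad.
Only numpy, scipy, OpenCV 4.12 (cv2) and the standard library are available. Lean on these libraries where they do the work, as an engineer would, in place of code of your own. Each camera call takes 0.05 s, during which the arm holds its last target. There are 200 camera calls.

### The job

Draw the black-handled stylus up out of its stand, put its tip down into the square pocket of the aluminium plate and run it slowly (no more than about 4 cm a second) along the L-shaped slot, round the corner to the closed end, keeping the tip well down in the slot all the way and not pressing hard. Then lift it out and hold it up over the white inspection sheet, leaning about 45 degrees, with its tip at least 15 cm above the bench. Finish while still holding it there, still and touching nothing else, and leave the wire basket, the loose bracket and the steel ring where they are.

Things in the scene. Friction and masses are not known exactly. Their poses are not given: they have to be found in the camera images.
- stylus: Loose stylus, about 120 g, upright in the stand, pin end 5 mm above the bench. Origin at its pointed lower end, z along it to the handle's top. Steel pin 7 mm in diameter from 0 to 45 mm (lowest 4 mm tapered), then a round black handle 20 mm in diameter from 45 to 145 mm, resting on the stand. Any grip yaw; a grip 105 mm above the tip leaves room for the gripper's body.
- stylus_tip (a point): The stylus's pointed lower end (the same point as the origin of stylus).
- stand: Dark steel block, fixed, 60 x 60 x 50 mm high, with a vertical 11 mm bore through its middle in which the stylus's pin stands. Origin at the centre of its underside, on the bench. Stand and sheet may be on either side of the fixture (left or right).
- fixture: Fixed block 150 (x) x 110 (y) x 45 mm high: dark steel with a 12 mm aluminium top plate, in which an L-shaped slot 13 mm wide and 12 mm deep is cut, with a dark floor. Origin at the centre of its underside; its yaw varies. The slot runs from a 26 x 26 mm pocket (slot_start) along +x for 95 mm to slot_corner, then along -y for 55 mm to slot_end, 6.5 mm before the closed end wall.
- slot_start (a point): Centre of the square pocket where the slot begins, at the level of the plate's top face (45 mm above the bench); at (-50, 25, 45) mm in the fixture's frame.
- slot_corner (a point): Corner of the slot's centre line, at the level of the plate's top face; at (45, 25, 45) mm in the fixture's frame.
- slot_end (a point): Closed end of the slot on its centre line, at the level of the plate's top face; at (45, -30, 45) mm in the fixture's frame.
- sheet: White ruled inspection sheet, fixed flat on the bench, 210 (x) x 150 (y) x 3 mm. Origin at the centre of its underside.
- basket: Bystander: wire parts basket 130 x 110 x 80 mm with an upright bail to 150 mm, about 1.2 kg, at the robot's right. Origin at the centre of its underside.
- bracket: Bystander: loose flat L-shaped steel stamping 5 mm thick: a 90 x 30 mm bar along its x with a 30 x 40 mm leg to its +y. Origin at the underside, in the middle of the bar.
- ring: Bystander: steel ring 50 mm outside, 30 mm inside, 18 mm high. Origin at the centre of its underside.

How it is judged:
On the way, in this order (a step that is already met when the one before it is completed fails the run):
1. the stylus is drawn clear of the stand (tip more than 10 mm above the stand's top) (z of stylus_tip in the frame of stand above 0.06 m), for 0.1 s.
2. the tip is in the square pocket, at least 3 mm below the plate's face (x of stylus_tip in the frame of fixture between -0.065 and -0.037 m and y of stylus_tip in the frame of fixture between 0.01 and 0.04 m and z of stylus_tip in the frame of fixture below 0.042 m), for 0.05 s.
3. the tip passes the first third of the long leg of the slot, still at least 3 mm below the face (x of stylus_tip in the frame of fixture between -0.025 and -0.005 m and y of stylus_tip in the frame of fixture between 0.015 and 0.035 m and z of stylus_tip in the frame of fixture below 0.042 m), for 0.05 s.
4. the tip passes the second third of the long leg of the slot, still at least 3 mm below the face (x of stylus_tip in the frame of fixture between 0.01 and 0.03 m and y of stylus_tip in the frame of fixture between 0.015 and 0.035 m and z of stylus_tip in the frame of fixture below 0.042 m), for 0.05 s.
5. the tip passes the corner of the slot, still at least 3 mm below the face (x of stylus_tip in the frame of fixture between 0.036 and 0.054 m and y of stylus_tip in the frame of fixture between 0.015 and 0.035 m and z of stylus_tip in the frame of fixture below 0.042 m), for 0.05 s.
6. the tip passes the middle of the short leg of the slot, still at least 3 mm below the face (x of stylus_tip in the frame of fixture between 0.036 and 0.054 m and y of stylus_tip in the frame of fixture between -0.012 and 0.008 m and z of stylus_tip in the frame of fixture below 0.042 m), for 0.05 s.
7. the tip reaches the closed end of the slot (within about 8 mm of slot_end), still at least 3 mm below the face (x of stylus_tip in the frame of fixture between 0.036 and 0.054 m and y of stylus_tip in the frame of fixture between -0.04 and -0.023 m and z of stylus_tip in the frame of fixture below 0.042 m), for 0.05 s.
At the end, for the whole second after the job is handed in: The gripper holds the stylus still (under 30 mm/s), leaning 45 +- 13 degrees from upright (any direction), tip over 140 mm above the bench and within 90 mm horizontally of the sheet's centre; it touches nothing else, and the bystanders are within 20 mm of their starts (contact force between stylus and the fingers above 1 N and height (world z) of stylus_tip above 0.14 m and horizontal distance between stylus_tip and sheet below 0.09 m and angle between stylus's own z axis and vertical between 0.56 and 1.01 rad and linear speed of stylus below 0.03 m/s and angular speed of stylus below 0.2 rad/s and contact force between stylus and fixture below 0.1 N and contact force between stylus and stand below 0.1 N and contact force between stylus and basket below 0.1 N and contact force between stylus and bracket below 0.1 N and contact force between stylus and ring below 0.1 N and distance of each of basket, bracket, ring from where it was at the start of the episode below 0.02 m); the arm keeps its last pose, push and grip.
It fails at once if the stylus moves faster than 0.10 m/s while its tip is in the slot (x of stylus_tip in the frame of fixture between -0.075 and 0.075 m and y of stylus_tip in the frame of fixture between -0.055 and 0.055 m and z of stylus_tip in the frame of fixture between 0.02 and 0.044 m and linear speed of stylus above 0.1 m/s).
It fails at once if the stylus presses on the fixture with more than 40 N (contact force between stylus and fixture above 40 N).
It fails at once if the basket is moved by more than 20 mm (distance of basket from where it was at the start of the episode above 0.02 m).
It fails at once if the bracket is moved by more than 20 mm (distance of bracket from where it was at the start of the episode above 0.02 m).
It fails at once if the ring is moved by more than 20 mm (distance of ring from where it was at the start of the episode above 0.02 m).
It also fails if it takes over 58 s, if anything falls off the work surface, if the arm or the gripper's body presses on something with over 40 N, if the wrist force passes 120 N, or if a joint passes its speed limit or range.

## Working session

There is one attempt and no reset: what is moved stays moved. The work goes in short steps, Python scripts to look and compute and a tool call to move; the robot and the scene stay as the last step left them, time stands still between calls to the robot, and variables do not carry over. Pictures are saved under pics/ and viewed, at most 10 in all, crops included, and the job is handed in when it is done.

Besides the shell and the picture viewer there is one more tool, called as a command line: name --argument value ..., lists and objects as JSON in quotes. step_arm: Moves the arm, as the interface text tells. Its arguments: {"type":"object","properties":{"commands":{"type":"array","items":{"type":"object","properties":{"fingers":{"type":"number"},"dx":{"type":"number"},"dy":{"type":"number"},"dz":{"type":"number"},"roll":{"type":"number"}}}},"squeeze":{"type":"number"}},"required":["commands"]}

```bash
mkdir -p pics; ls
cat > h.py <<'E'
import numpy as np, cv2
from workcell import *
def ray(name,u,v):
    c=calibration(name);K=np.array(c["intrinsics"]);T=np.array(c["world_to_cam"])
    p=cv2.undistortPoints(np.array([[[u,v]]],float),K,np.array([c["k1"],0,0,0.]))[0,0]
    d=np.array([p[0],-p[1],-1.]);R=T[:3,:3];return -R.T@T[:3,3],R.T@d
def onz(name,u,v,z):
    o,d=ray(name,u,v);return o+d*(z-o[2])/d[2]
def proj(name,P):
    c=calibration(name);K=np.array(c["intrinsics"]);T=np.array(c["world_to_cam"])
    q=T[:3,:3]@np.array(P)+T[:3,3];a=np.array([q[0],-q[1]])/-q[2];a*=1+c["k1"]*(a@a)
    return K[0,0]*a[0]+K[0,2],K[1,1]*a[1]+K[1,2]
E
python3 - <<'E'
from h import *
print(read_state())
for n in("scene","top"):
    im,d=read_camera(n);cv2.imwrite(f"pics/{n}0.png",im);np.save(f"{n}0.npy",d)
    c=calibration(n);print(c,ray(n,280,210))
E
```

```text
pics
{'time': 0.0, 'q': array([-1.15989465e+00,  2.64766263e-01,  1.60536279e+00, -1.37604362e-05,
        1.27370922e+00, -3.69159377e-02]), 'joint_vel': array([ 7.32251483e-04,  8.36982210e-04,  2.59438138e-03,  9.41165540e-04,
       -4.06842994e-04,  2.05319922e-06]), 'joint_torque': array([-4.71836975e-04, -5.15116882e+01, -3.67316294e+01, -2.63753882e-04,
        1.29389545e-02,  4.19112638e-06]), 'tool_pos': array([ 0.29196779, -0.60777996,  0.22995925]), 'tcp_rot': array([-3.06101852e+00, -6.97084008e-01,  6.75589206e-04]), 'wrist_force': array([ 0.0582754 , -0.51116667, -0.04146143]), 'torque': array([ 0.05752323,  0.03870534, -0.03802555]), 'grip_force': 0.0, 'width': 0.9983369916645548}
{'intrinsics': array([[516.83547676,   0.        , 281.22730135],
       [  0.        , 516.83547676, 205.88629683],
       [  0.        ,   0.        ,   1.        ]]), 'k1': -0.04533224766968266, 'world_to_cam': array([[-0.49726127,  0.86752405, -0.01154324,  0.25181164],
       [-0.59673844, -0.33232961,  0.73038364,  0.26070948],
       [ 0.62978922,  0.3700798 ,  0.68293959, -1.67238781],
       [ 0.        ,  0.        ,  0.        ,  1.        ]])} (array([1.33404335, 0.48710576, 0.95462863]), array([-0.62385869, -0.36949471, -0.68872562]))
{'intrinsics': array([[474.61499608,   0.        , 280.39778135],
       [  0.        , 474.61499608, 210.34576641],
       [  0.        ,   0.        ,   1.        ]]), 'k1': -0.04251961050207533, 'world_to_cam': array([[ 4.53381907e-03, -9.99989342e-01, -8.72475496e-04,
         2.79054979e-03],
       [ 9.82004901e-01,  4.28754898e-03,  1.88806757e-01,
        -5.21218285e-01],
       [-1.88801004e-01, -1.71279089e-03,  9.82013873e-01,
        -1.21950682e+00],
       [ 0.00000000e+00,  0.00000000e+00,  0.00000000e+00,
         1.00000000e+00]])} (array([0.28158215, 0.00293651, 1.29598458]), array([ 0.18951261,  0.00255402, -0.98187559]))
```

View pics/top0.png

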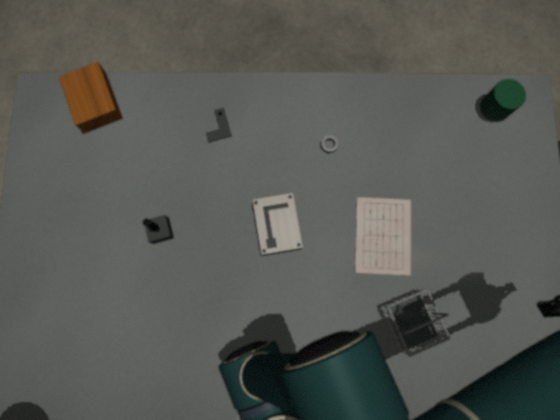

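View pics/scene0.png

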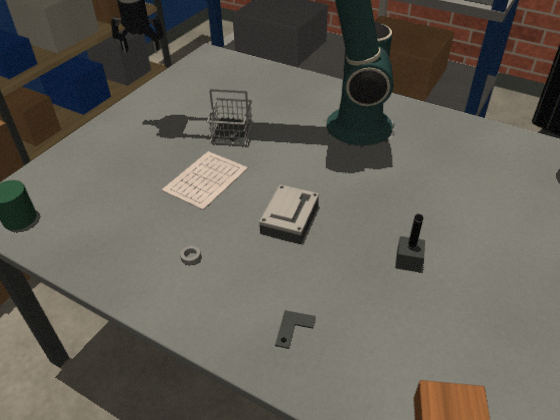

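Run:
```python
from h import *
im=cv2.imread("pics/top0.png");hsv=cv2.cvtColor(im,cv2.COLOR_BGR2HSV)
g=im.min(2)
m=(g>130).astype(np.uint8)
n,l,st,ce=cv2.connectedComponentsWithStats(m)
for i in range(1,n):
    if st[i,4]>300: print(st[i],ce[i])
def rect(mask,z,name="top"):
    c=max(cv2.findContours(mask,cv2.RETR_EXTERNAL,cv2.CHAIN_APPROX_NONE)[0],key=cv2.contourArea)
    P=np.array([onz(name,*p[0],z)[:2] for p in c],np.float32)*1000
    return cv2.minAreaRect(P),P
def box(x0,y0,x1,y1): 
    b=np.zeros_like(m);b[y0:y1,x0:x1]=1;return b
r,P=rect(m*box(240,180,315,265),.045);print("plate",r)
r,_=rect(cv2.morphologyEx(m,cv2.MORPH_CLOSE,np.ones((9,9)))*box(340,180,425,290),.003);print("sheet",r)
# slot: dark inside plate
hull=cv2.convexHull(max(cv2.findContours(m*box(240,180,315,265),0,1)[0],key=cv2.contourArea))
pm=np.zeros_like(m);cv2.fillPoly(pm,[hull],1);pm=cv2.erode(pm,np.ones((5,5)))
s=((g<115).astype(np.uint8))*pm
n,l,st,ce=cv2.connectedComponentsWithStats(s);i=1+np.argmax(st[1:,4]);s=(l==i).astype(np.uint8);print("slot",st[i],ce[i])
ys,xs=np.where(s);S=np.array([onz("top",x,y,.045)[:2] for x,y in zip(xs,ys)])*1000
print("slot extents",S.min(0),S.max(0)); np.save("slot.npy",S)
# big view
a=cv2.resize(im[185:265,130:320],None,fx=4,fy=4,interpolation=cv2.INTER_CUBIC)
sc=cv2.imread("pics/scene0.png");b=cv2.resize(sc[200:280,380:440],None,fx=4,fy=4,interpolation=cv2.INTER_CUBIC)
o=np.zeros((320*1,760,3),np.uint8);o[:,:]=a;o[:, :0]=0
cv2.imwrite("pics/zoomtop.png",np.vstack([a[:270],np.hstack([b,np.zeros((320,520,3),np.uint8)])]))
```

```text
[ 255  194   46   59 1624] [278.7770936  223.41071429]
[ 356  198   54   76 3646] [382.85518376 235.21036753]
plate ((488.2122802734375, 14.130653381347656), (146.8018798828125, 107.62903594970703), 10.496759414672852)
sheet ((462.2611999511719, -276.7354431152344), (145.35243225097656, 205.56394958496094), 87.3947525024414)
slot [263 203  25  46 372] [271.05376344 223.17473118]
slot extents [420.54997064 -12.57948173] [542.3102504   51.92395775]
```

View pics/zoomtop.png

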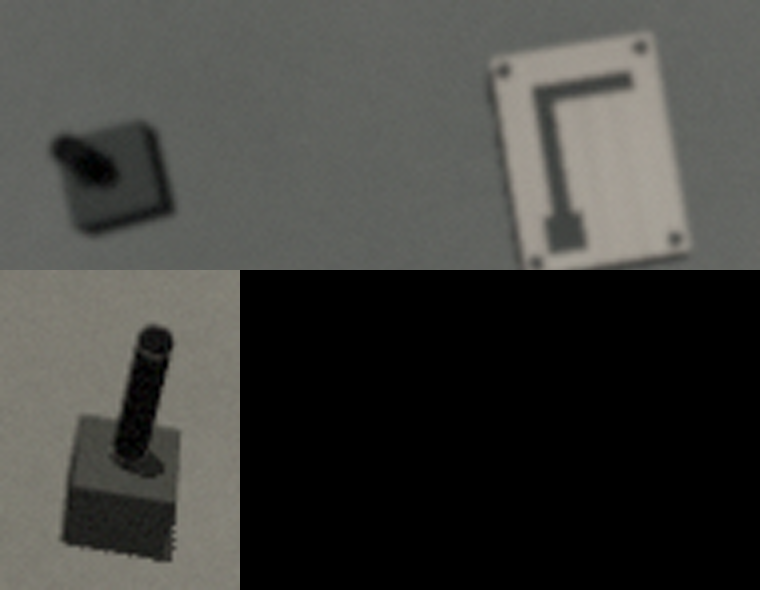

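Run:
```python
from h import *
def cz(x,y,x0,y0): return x0+(x+.5)/4-.5,y0+(y+.5)/4-.5
print("scene handle top",onz("scene",*cz(155,71,380,200),.150))
print("top handle top",onz("top",*cz(67,150,130,185),.150))
im=cv2.imread("pics/top0.png").max(2)
m=np.zeros_like(im);m[205:250,135:185]=1
for t in (75,):
  k=((im<t)*m).astype(np.uint8)
print(im[215:245:3,135:180:3])
# stand top corners in zoom: 
for c in [(80,412-270+8),(180,430-270),(172,498-270),(70,486-270)]: print("stand top sc",onz("scene",*cz(*c,380,200),.05))
for c in [(150,122),(172,212),(85,234)]: print("stand t",onz("top",*cz(*c,130,185),.025))
c,s=np.cos(np.radians(10.5)),np.sin(np.radians(10.5));R=np.array([[c,-s],[s,c]]);o=np.array([488.2,14.1])
S=np.load("slot.npy");F=(S-o)@R
print("slot in fixture frame",F.min(0),F.max(0))
a=F[(F[:,0]>-30)&(F[:,0]<30)];print("long leg y mean/slope",a[:,1].mean(),np.polyfit(a[:,0],a[:,1],1)); b=F[F[:,1]<10];b=b[b[:,0]>0];print("short leg x",b[:,0].mean(),np.polyfit(b[:,1],b[:,0],1))
```

```text
scene handle top [0.47606839 0.33619982 0.15      ]
top handle top [0.47100992 0.33397558 0.15      ]
[[ 98  98  98  98  98  96  98  95  90  79  69  92  95  97  94]
 [100  98  99  81  70  80  73  62  59  59  49  49  94  96  96]
 [ 99  99  91  31  22  26  45  59  59  60  57  28  93  95  97]
 [ 99 100  92  41  26  10   7  30  57  58  59  28  83  97  98]
 [100 100  99  86  39  11   3   5  42  61  58  37  63  96  98]
 [ 99  99 100  95  60  33  20  16  42  60  58  47  42  94  96]
 [101  98 101  98  63  58  57  54  61  59  59  54  31  91  98]
 [ 97 103 100 101  73  58  60  57  58  57  52  38  20  85  97]
 [ 99 102 101  99  83  56  52  46  36  25  31  48  71  95  98]
 [101 102 101 101  93  56  33  45  67  81  91  94  96  97  96]]
stand top sc [0.45670263 0.30032004 0.05      ]
stand top sc [0.43538073 0.3555903  0.05      ]
stand top sc [0.48972628 0.36888803 0.05      ]
stand top sc [0.50970689 0.3138619  0.05      ]
stand t [0.51130986 0.31420308 0.025     ]
stand t [0.44955539 0.29622529 0.025     ]
stand t [0.43425804 0.35457306 0.025     ]
slot in fixture frame [-62.93987466 -36.07820535] [51.55695621 38.65581224]
long leg y mean/slope 24.921007007511115 [-5.76132684e-03  2.49205450e+01]
short leg x 44.548274983797064 [9.12536884e-03 4.46661609e+01]
```

step_arm --commands '[{"dz": -0.06, "roll": -10}, {"dz": -0.12, "roll": -20}, {"dz": -0.12, "roll": -30}, {"dz": -0.12, "roll": -40}, {"dz": -0.12, "roll": -50}, {"dz": -0.12, "roll": -60}, {"dz": -0.12, "roll": -70}, {"dz": -0.12, "roll": -74.8}]'

```text
invalid input
```

```bash
cat >> h.py <<'E'
from scipy.spatial.transform import Rotation as Ro
def go(P,yaw=None):
    s=read_state();R=Ro.from_rotvec(s["tcp_rot"]).as_matrix();d=R.T@(np.array(P)-s["tool_pos"])
    print("t",round(s["time"],2),"pos",s["tool_pos"].round(4),"yaw x",np.degrees(np.arctan2(R[1,0],R[0,0])).round(2),"z",R[:,2].round(4),"F",s["wrist_force"].round(1),"w",s["width"].round(3),"g",round(s["grip_force"],1),"dxyz",d.round(4))
def fx(x,y):
    c,s=np.cos(np.radians(10.5)),np.sin(np.radians(10.5));return np.array([.4882+(c*x-s*y)/1e3,.0141+(s*x+c*y)/1e3])
E
python3 -c "
from h import *
go([.473,.335,.30]);print(fx(-50,25),fx(45,25),fx(45,-30))"
```

```text
Traceback (most recent call last):
  File "h.py", line 16, in go
    print("t",round(s["time"],2),"pos",s["tool_pos"].round(4),"yaw x",np.degrees(np.arctan2(R[1,0],R[0,0])).round(2),"z",R[:,2].round(4),"F",s["wrist_force"].round(1),"w",s["width"].round(3),"g",round(s["grip_force"],1),"dxyz",d.round(4))
                                                                                                                                                                           ^^^^^^^^^^^^^^^^
AttributeError: 'float' object has no attribute 'round'
```

Rows probably need all fields.

step_arm --commands '[{"fingers": -1, "dx": 0, "dy": 0, "dz": -0.06, "roll": -10}, {"fingers": -1, "dx": 0, "dy": 0, "dz": -0.12, "roll": -20}, {"fingers": -1, "dx": 0, "dy": 0, "dz": -0.12, "roll": -30}, {"fingers": -1, "dx": 0, "dy": 0, "dz": -0.12, "roll": -40}, {"fingers": -1, "dx": 0, "dy": 0, "dz": -0.12, "roll": -50}, {"fingers": -1, "dx": 0, "dy": 0, "dz": -0.12, "roll": -60}, {"fingers": -1, "dx": 0, "dy": 0, "dz": -0.12, "roll": -70}, {"fingers": -1, "dx": 0, "dy": 0, "dz": -0.12, "roll": -74.8}]'

```text
time: 1.1
tool_pos: [0.2921, -0.6082, 0.3504]
tcp_rot: [-2.005, -2.417, -0.001]
wrist_force: [-0.1, 0.3, 0.3]
width: 1.005
grip_force: 0.0
```

```bash
sed -i 's/s\["width"\].round(3)/round(s["width"],3)/' h.py
python3 -c "
from h import *
go([.473,.335,.30]);print(fx(-50,25),fx(45,25),fx(45,-30))"
```

```text
t 1.1 pos [ 0.2921 -0.6082  0.3504] yaw x 100.66 z [-6.0e-04  1.3e-03 -1.0e+00] F [-0.1  0.3  0.3] w 1.005 g 0.0 dxyz [0.8934 0.3522 0.0515]
[0.43448137 0.0295696 ] [0.52789058 0.04688197] [ 0.53791354 -0.00719705]
```

step_arm --commands '[{"fingers": -1, "dx": 0.055, "dy": 0.022, "dz": 0, "roll": 0}, {"fingers": -1, "dx": 0.11, "dy": 0.044, "dz": 0, "roll": 0}, {"fingers": -1, "dx": 0.165, "dy": 0.066, "dz": 0, "roll": 0}, {"fingers": -1, "dx": 0.22, "dy": 0.088, "dz": 0, "roll": 0}, {"fingers": -1, "dx": 0.275, "dy": 0.11, "dz": 0, "roll": 0}, {"fingers": -1, "dx": 0.33, "dy": 0.132, "dz": 0, "roll": 0}, {"fingers": -1, "dx": 0.385, "dy": 0.154, "dz": 0, "roll": 0}, {"fingers": -1, "dx": 0.44, "dy": 0.175, "dz": 0, "roll": 0}]'

```text
time: 2.1
tool_pos: [0.3842, -0.1421, 0.3509]
tcp_rot: [-2.01, -2.414, -0.0]
wrist_force: [0.5, 0.8, -0.3]
width: 1.007
grip_force: 0.0
```

step_arm --commands '[{"fingers": -1, "dx": 0.055, "dy": 0.022, "dz": 0, "roll": 0}, {"fingers": -1, "dx": 0.11, "dy": 0.044, "dz": 0, "roll": 0}, {"fingers": -1, "dx": 0.165, "dy": 0.066, "dz": 0, "roll": 0}, {"fingers": -1, "dx": 0.22, "dy": 0.088, "dz": 0, "roll": 0}, {"fingers": -1, "dx": 0.275, "dy": 0.11, "dz": 0, "roll": 0}, {"fingers": -1, "dx": 0.33, "dy": 0.132, "dz": 0, "roll": 0}, {"fingers": -1, "dx": 0.385, "dy": 0.154, "dz": 0.05, "roll": 0}, {"fingers": -1, "dx": 0.44, "dy": 0.176, "dz": 0.1, "roll": 0}]'

```text
time: 3.1
tool_pos: [0.4734, 0.3002, 0.27]
tcp_rot: [2.008, 2.415, 0.002]
wrist_force: [-0.4, -0.3, -0.6]
width: 1.001
grip_force: 0.0
```

Run:
```python
from h import *
go([.473,.335,.091])
im,d=read_camera("scene");cv2.imwrite("pics/s1.png",cv2.resize(im[120:330,300:520],None,fx=2.8,fy=2.8))
go([.473,.335,.091])
```

```text
t 3.1 pos [0.4734 0.3002 0.27  ] yaw x 100.5 z [ 1.4e-03  6.0e-04 -1.0e+00] F [-0.4 -0.3 -0.6] w 1.001 g 0.0 dxyz [0.0343 0.0057 0.179 ]
t 3.15 pos [0.471  0.3034 0.2621] yaw x 100.58 z [-8.e-03 -2.e-04 -1.e+00] F [ 0.8  3.3 -3.9] w 1.001 g 0.0 dxyz [0.0305 0.0091 0.1711]
```

step_arm --commands '[{"fingers": -1, "dx": 0.02, "dy": 0.004, "dz": 0.02, "roll": 0}, {"fingers": -1, "dx": 0.028, "dy": 0.004, "dz": 0.03, "roll": 0}, {"fingers": -1, "dx": 0.028, "dy": 0.004, "dz": 0.03, "roll": 0}, {"fingers": -1, "dx": 0.028, "dy": 0.004, "dz": 0.03, "roll": 0}]'

```text
time: 3.65
tool_pos: [0.4727, 0.326, 0.2421]
tcp_rot: [2.01, 2.413, 0.003]
wrist_force: [-0.5, -0.3, -0.1]
width: 1.001
grip_force: 0.0
```

Run:
```python
from h import *
go([.473,.335,.091])
```

```text
t 3.65 pos [0.4727 0.326  0.2421] yaw x 100.41 z [ 2.e-03  9.e-04 -1.e+00] F [-0.5 -0.3 -0.1] w 1.001 g 0.0 dxyz [0.0087 0.0016 0.1511]
```

step_arm --commands '[{"fingers": -1, "dx": 0.0085, "dy": 0.0015, "dz": 0.02, "roll": 0}, {"fingers": -1, "dx": 0.0085, "dy": 0.0015, "dz": 0.05, "roll": 0}, {"fingers": -1, "dx": 0.0085, "dy": 0.0015, "dz": 0.07, "roll": 0}, {"fingers": -1, "dx": 0.0085, "dy": 0.0015, "dz": 0.07, "roll": 0}, {"fingers": -1, "dx": 0.0085, "dy": 0.0015, "dz": 0.07, "roll": 0}]'

```text
time: 4.28
tool_pos: [0.4725, 0.3353, 0.1713]
tcp_rot: [2.01, 2.414, 0.002]
wrist_force: [-0.5, -0.1, 0.6]
width: 0.997
grip_force: 0.0
```

Run:
```python
from h import *
go([.473,.335,.091])
a,_=read_camera("scene");b,_=read_camera("top")
cv2.imwrite("pics/s2.png",np.hstack([cv2.resize(a[150:290,360:460],(400,560)),cv2.resize(b[180:280,115:185],(392,560))]))
```

```text
t 4.28 pos [0.4725 0.3353 0.1713] yaw x 100.45 z [ 9.e-04  6.e-04 -1.e+00] F [-0.5 -0.1  0.6] w 0.997 g 0.0 dxyz [-0.0004  0.0004  0.0803]
```

View pics/s2.png

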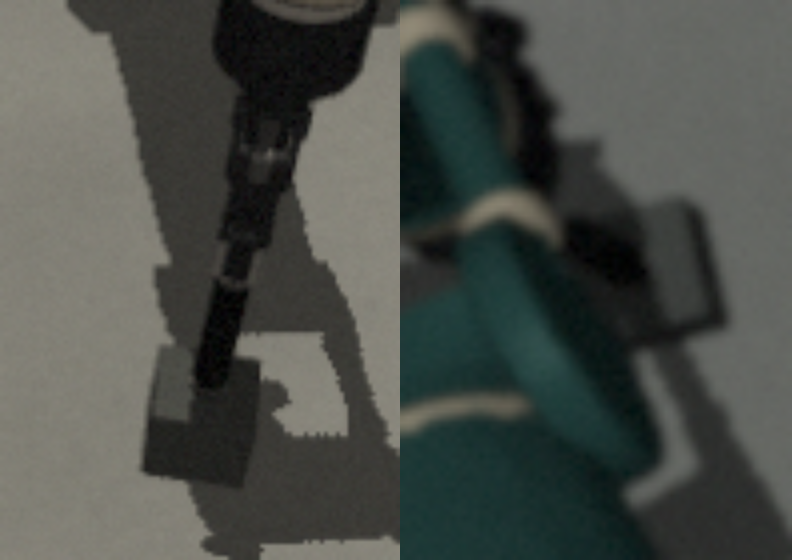

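Left half: the gripper stands over the handle (top at about (232,280)), centred sideways; the top view is blocked by the arm. Going down and gripping.

step_arm --commands '[{"fingers": -1, "dx": 0, "dy": 0, "dz": 0.025, "roll": 0}, {"fingers": -1, "dx": 0, "dy": 0, "dz": 0.05, "roll": 0}, {"fingers": -1, "dx": 0, "dy": 0, "dz": 0.07, "roll": 0}, {"fingers": -1, "dx": 0, "dy": 0, "dz": 0.08, "roll": 0}, {"fingers": -1, "dx": 0, "dy": 0, "dz": 0.08, "roll": 0}, {"fingers": 0, "dx": 0, "dy": 0, "dz": 0.08, "roll": 0}, {"fingers": 0.3, "dx": 0, "dy": 0, "dz": 0.08, "roll": 0}, {"fingers": 0.4, "dx": 0, "dy": 0, "dz": 0.08, "roll": 0}]' --squeeze 60

```text
time: 5.38
tool_pos: [0.4724, 0.3353, 0.0914]
tcp_rot: [2.01, 2.414, 0.002]
wrist_force: [0.0, -0.0, -1.0]
width: 0.377
grip_force: 0.0
```

step_arm --commands '[{"fingers": 0.6, "dx": 0, "dy": 0, "dz": 0, "roll": 0}, {"fingers": 0.8, "dx": 0, "dy": 0, "dz": 0, "roll": 0}, {"fingers": 1, "dx": 0, "dy": 0, "dz": 0, "roll": 0}, {"fingers": 1, "dx": 0, "dy": 0, "dz": 0, "roll": 0}]'

```text
time: 5.88
tool_pos: [0.472, 0.3352, 0.0913]
tcp_rot: [-2.01, -2.415, -0.0]
wrist_force: [-1.9, -0.1, 4.7]
width: 0.218
grip_force: 58.4
```

```bash
python3 -c "
from h import *
go([.473,.335,.091])"
```

```text
t 5.88 pos [0.472  0.3352 0.0913] yaw x 100.46 z [ 2.e-04  3.e-04 -1.e+00] F [-1.9 -0.1  4.7] w 0.218 g 58.4 dxyz [-0.0004  0.0009  0.0003]
```

step_arm --commands '[{"fingers": 1, "dx": 0, "dy": 0, "dz": -0.01, "roll": 0}, {"fingers": 1, "dx": 0, "dy": 0, "dz": -0.03, "roll": 0}, {"fingers": 1, "dx": 0, "dy": 0, "dz": -0.06, "roll": 0}, {"fingers": 1, "dx": 0, "dy": 0, "dz": -0.09, "roll": 0}, {"fingers": 1, "dx": 0, "dy": 0, "dz": -0.11, "roll": 0}, {"fingers": 1, "dx": 0, "dy": 0, "dz": -0.12, "roll": 0}, {"fingers": 1, "dx": 0, "dy": 0, "dz": -0.12, "roll": 0}]'

```text
time: 6.75
tool_pos: [0.4722, 0.3352, 0.2112]
tcp_rot: [2.01, 2.414, 0.002]
wrist_force: [-0.9, 0.9, -1.6]
width: 0.216
grip_force: 58.6
```

Run:
```python
from h import *
go([*fx(-50,25),.20])
a,_=read_camera("scene");cv2.imwrite("pics/s3raw.png",a)
s=read_state();print(proj("scene",[*s["tool_pos"][:2],s["tool_pos"][2]-.0863]))
cv2.imwrite("pics/s3.png",cv2.resize(a[110:270,350:460],None,fx=3.7,fy=3.7,interpolation=cv2.INTER_CUBIC))
```

```text
t 6.75 pos [0.4722 0.3352 0.2112] yaw x 100.45 z [ 9.e-04  6.e-04 -1.e+00] F [-0.9  0.9 -1.6] w 0.216 g 58.6 dxyz [-0.2937 -0.0926  0.011 ]
(np.float64(416.4719957804222), np.float64(224.24642151749413))
```

View pics/s3.png

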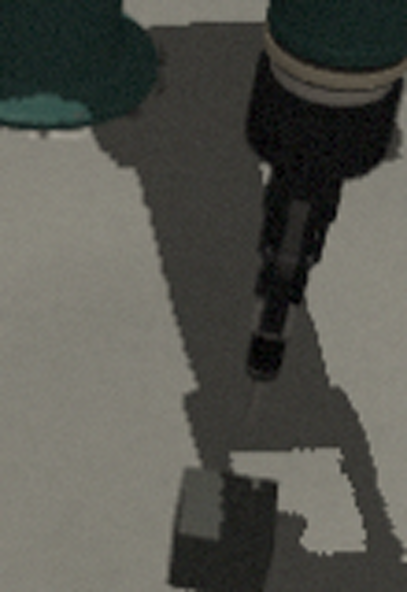

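The pin is out of the bore, pointing down: handle end at (262,372), pin end near (247,425), which matches the predicted tip (246,423). On to the pocket.

step_arm --commands '[{"fingers": 1, "dx": -0.03, "dy": -0.0095, "dz": 0, "roll": 0}, {"fingers": 1, "dx": -0.08, "dy": -0.025, "dz": 0, "roll": 0}, {"fingers": 1, "dx": -0.13, "dy": -0.041, "dz": 0, "roll": 0}, {"fingers": 1, "dx": -0.18, "dy": -0.057, "dz": 0, "roll": 0}, {"fingers": 1, "dx": -0.225, "dy": -0.071, "dz": 0, "roll": 0}, {"fingers": 1, "dx": -0.265, "dy": -0.083, "dz": 0, "roll": 0}, {"fingers": 1, "dx": -0.285, "dy": -0.09, "dz": 0, "roll": 0}, {"fingers": 1, "dx": -0.2935, "dy": -0.0925, "dz": 0, "roll": 0}]'

```text
time: 7.8
tool_pos: [0.4332, 0.0286, 0.2093]
tcp_rot: [-2.011, -2.411, 0.002]
wrist_force: [-0.8, 1.1, -1.0]
width: 0.217
grip_force: 58.7
```

step_arm --commands '[{"fingers": 1, "dx": 0, "dy": 0, "dz": 0.02, "roll": 0}, {"fingers": 1, "dx": 0, "dy": 0, "dz": 0.04, "roll": 0}, {"fingers": 1, "dx": 0, "dy": 0, "dz": 0.055, "roll": 0}, {"fingers": 1, "dx": 0, "dy": 0, "dz": 0.065, "roll": 0}, {"fingers": 1, "dx": 0, "dy": 0, "dz": 0.07, "roll": 0}, {"fingers": 1, "dx": 0, "dy": 0, "dz": 0.07, "roll": 0}, {"fingers": 1, "dx": 0, "dy": 0, "dz": 0.07, "roll": 0}]'

```text
time: 8.68
tool_pos: [0.4349, 0.0297, 0.1413]
tcp_rot: [2.009, 2.414, 0.001]
wrist_force: [-0.5, -0.7, -1.5]
width: 0.215
grip_force: 58.7
```

Run:
```python
from h import *
go([*fx(-50,25),.125])
a,_=read_camera("scene");b,_=read_camera("top")
s=read_state();print(proj("scene",[*s["tool_pos"][:2],s["tool_pos"][2]-.0863]))
cv2.imwrite("pics/s4.png",np.hstack([cv2.resize(a[150:250,250:330],(400,500),interpolation=cv2.INTER_CUBIC),cv2.resize(b[175:275,240:320],(400,500),interpolation=cv2.INTER_CUBIC)]))
```

```text
t 8.68 pos [0.4349 0.0297 0.1413] yaw x 100.46 z [ 0.0012  0.     -1.    ] F [-0.5 -0.7 -1.5] w 0.215 g 58.7 dxyz [-0.     -0.0004  0.0163]
(np.float64(304.4453660596458), np.float64(193.80349529117515))
```

View pics/s4.png

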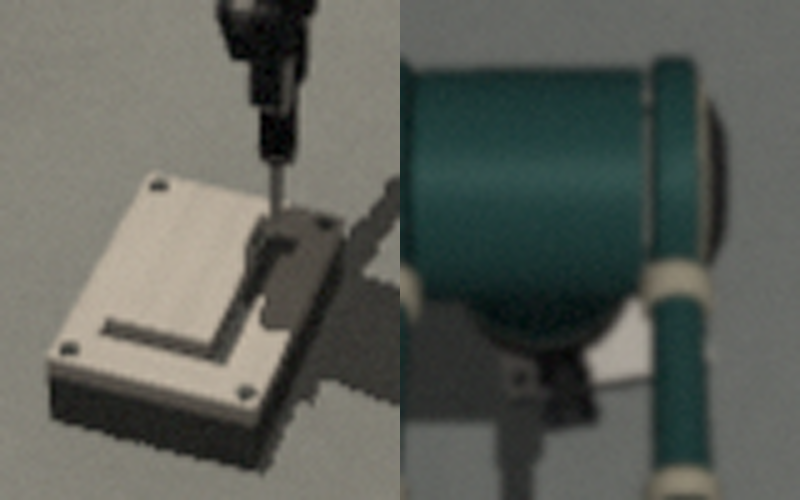

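step_arm --commands '[{"fingers": 1, "dx": 0, "dy": 0, "dz": 0.003, "roll": 0}, {"fingers": 1, "dx": 0, "dy": 0, "dz": 0.006, "roll": 0}, {"fingers": 1, "dx": 0, "dy": 0, "dz": 0.009, "roll": 0}, {"fingers": 1, "dx": 0, "dy": 0, "dz": 0.012, "roll": 0}, {"fingers": 1, "dx": 0, "dy": 0, "dz": 0.015, "roll": 0}, {"fingers": 1, "dx": 0, "dy": 0, "dz": 0.017, "roll": 0}, {"fingers": 1, "dx": 0, "dy": 0, "dz": 0.017, "roll": 0}]' --squeeze 80

```text
time: 9.65
tool_pos: [0.4341, 0.0296, 0.1234]
tcp_rot: [-2.01, -2.414, 0.001]
wrist_force: [1.1, 0.3, -2.1]
width: 0.216
grip_force: 78.0
```

Run:
```python
from h import *
go([*fx(45,25),.1245]);go([*fx(45,-30),.1245])
a,_=read_camera("scene");b=cv2.resize(a[150:250,250:330],(640,800),interpolation=cv2.INTER_CUBIC)[300:800]
for x,y in[(-50,25),(45,25),(45,-30),(-75,55),(75,55),(75,-55),(-75,-55)]:
    u,v=proj("scene",[*fx(x,y),.045]);cv2.circle(b,(int((u-250+.5)*8),int((v-150+.5)*8-300)),3,(0,0,255),-1)
cv2.imwrite("pics/s5.png",b)
```

```text
t 9.65 pos [0.4341 0.0296 0.1234] yaw x 100.46 z [-5.e-04 -0.e+00 -1.e+00] F [ 1.1  0.3 -2.1] w 0.216 g 78.0 dxyz [-0.      0.0954 -0.0011]
t 9.65 pos [0.4341 0.0296 0.1234] yaw x 100.46 z [-5.e-04 -0.e+00 -1.e+00] F [ 1.1  0.3 -2.1] w 0.216 g 78.0 dxyz [-0.055   0.0954 -0.0011]
```

View pics/s5.png

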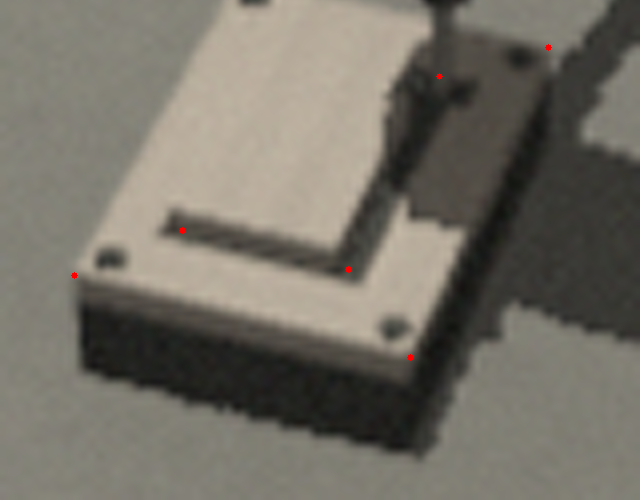

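The overlay lies within about 1 pixel of the real edges (corner at (348,269), end at (182,230)); the tip shows the same small offset, so the fixture pose holds. Tracing.

step_arm --commands '[{"fingers": 1, "dx": 0, "dy": 0.002, "dz": 0, "roll": 0}, {"fingers": 1, "dx": 0, "dy": 0.005, "dz": 0, "roll": 0}, {"fingers": 1, "dx": 0, "dy": 0.009, "dz": 0, "roll": 0}, {"fingers": 1, "dx": 0, "dy": 0.013, "dz": 0, "roll": 0}, {"fingers": 1, "dx": 0, "dy": 0.017, "dz": 0, "roll": 0}, {"fingers": 1, "dx": 0, "dy": 0.021, "dz": 0, "roll": 0}, {"fingers": 1, "dx": 0, "dy": 0.025, "dz": 0, "roll": 0}, {"fingers": 1, "dx": 0, "dy": 0.028, "dz": 0, "roll": 0}]'

```text
time: 10.7
tool_pos: [0.4621, 0.0348, 0.1236]
tcp_rot: [2.01, 2.415, -0.0]
wrist_force: [0.9, 0.1, -1.3]
width: 0.218
grip_force: 78.0
```

```bash
python3 -c "
from h import *
go([*fx(45,25),.1235])"
```

```text
t 10.7 pos [0.4621 0.0348 0.1236] yaw x 100.46 z [ 0. -0. -1.] F [ 0.9  0.1 -1.3] w 0.218 g 78.0 dxyz [-0.      0.0669  0.0001]
```

step_arm --commands '[{"fingers": 1, "dx": 0, "dy": 0.004, "dz": 0, "roll": 0}, {"fingers": 1, "dx": 0, "dy": 0.008, "dz": 0, "roll": 0}, {"fingers": 1, "dx": 0, "dy": 0.012, "dz": 0, "roll": 0}, {"fingers": 1, "dx": 0, "dy": 0.016, "dz": 0, "roll": 0}, {"fingers": 1, "dx": 0, "dy": 0.02, "dz": 0, "roll": 0}, {"fingers": 1, "dx": 0, "dy": 0.024, "dz": 0, "roll": 0}, {"fingers": 1, "dx": 0, "dy": 0.028, "dz": 0, "roll": 0}, {"fingers": 1, "dx": 0, "dy": 0.032, "dz": 0, "roll": 0}]'

```text
time: 11.7
tool_pos: [0.4936, 0.0406, 0.1236]
tcp_rot: [-2.01, -2.415, 0.0]
wrist_force: [-0.1, -0.6, -0.9]
width: 0.215
grip_force: 78.0
```

step_arm --commands '[{"fingers": 1, "dx": 0, "dy": 0.004, "dz": 0, "roll": 0}, {"fingers": 1, "dx": 0, "dy": 0.008, "dz": 0, "roll": 0}, {"fingers": 1, "dx": 0, "dy": 0.012, "dz": 0, "roll": 0}, {"fingers": 1, "dx": 0, "dy": 0.016, "dz": 0, "roll": 0}, {"fingers": 1, "dx": 0, "dy": 0.02, "dz": 0, "roll": 0}, {"fingers": 1, "dx": 0, "dy": 0.024, "dz": 0, "roll": 0}, {"fingers": 1, "dx": 0, "dy": 0.028, "dz": 0, "roll": 0}, {"fingers": 1, "dx": 0, "dy": 0.031, "dz": 0, "roll": 0}]'

```text
time: 12.7
tool_pos: [0.5241, 0.0462, 0.1237]
tcp_rot: [2.01, 2.415, 0.0]
wrist_force: [-0.9, 0.6, -2.0]
width: 0.213
grip_force: 78.0
```

```bash
python3 -c "
from h import *
go([*fx(45,25),.1235])
go([*fx(45,-30),.1235])"
```

```text
t 12.7 pos [0.5241 0.0462 0.1237] yaw x 100.46 z [ 1.e-04  0.e+00 -1.e+00] F [-0.9  0.6 -2. ] w 0.213 g 78.0 dxyz [-0.      0.0039  0.0002]
t 12.7 pos [0.5241 0.0462 0.1237] yaw x 100.46 z [ 1.e-04  0.e+00 -1.e+00] F [-0.9  0.6 -2. ] w 0.213 g 78.0 dxyz [-0.055   0.0039  0.0002]
```

Finish to the corner, dwell, then the short leg.

step_arm --commands '[{"fingers": 1, "dx": 0, "dy": 0.003, "dz": 0, "roll": 0}, {"fingers": 1, "dx": 0, "dy": 0.004, "dz": 0, "roll": 0}, {"fingers": 1, "dx": 0, "dy": 0.004, "dz": 0, "roll": 0}, {"fingers": 1, "dx": -0.003, "dy": 0.004, "dz": 0, "roll": 0}, {"fingers": 1, "dx": -0.007, "dy": 0.004, "dz": 0, "roll": 0}, {"fingers": 1, "dx": -0.011, "dy": 0.004, "dz": 0, "roll": 0}, {"fingers": 1, "dx": -0.015, "dy": 0.004, "dz": 0, "roll": 0}, {"fingers": 1, "dx": -0.019, "dy": 0.004, "dz": 0, "roll": 0}]'

```text
time: 13.7
tool_pos: [0.5312, 0.0278, 0.1237]
tcp_rot: [2.01, 2.414, -0.0]
wrist_force: [-0.0, 0.4, -1.2]
width: 0.215
grip_force: 78.0
```

step_arm --commands '[{"fingers": 1, "dx": -0.004, "dy": 0, "dz": 0, "roll": 0}, {"fingers": 1, "dx": -0.008, "dy": 0, "dz": 0, "roll": 0}, {"fingers": 1, "dx": -0.012, "dy": 0, "dz": 0, "roll": 0}, {"fingers": 1, "dx": -0.016, "dy": 0, "dz": 0, "roll": 0}, {"fingers": 1, "dx": -0.02, "dy": 0, "dz": 0, "roll": 0}, {"fingers": 1, "dx": -0.024, "dy": 0, "dz": 0, "roll": 0}, {"fingers": 1, "dx": -0.028, "dy": 0, "dz": 0, "roll": 0}, {"fingers": 1, "dx": -0.031, "dy": 0, "dz": 0, "roll": 0}]'

```text
time: 14.7
tool_pos: [0.5368, -0.0026, 0.1237]
tcp_rot: [-2.01, -2.414, -0.0]
wrist_force: [0.8, 0.7, -2.1]
width: 0.211
grip_force: 78.0
```

```bash
python3 -c "
from h import *
go([*fx(45,-30),.1235])"
```

```text
t 14.7 pos [ 0.5368 -0.0026  0.1237] yaw x 100.45 z [-0.  0. -1.] F [ 0.8  0.7 -2.1] w 0.211 g 78.0 dxyz [-0.0047  0.0002  0.0002]
```

step_arm --commands '[{"fingers": 1, "dx": -0.003, "dy": 0, "dz": 0, "roll": 0}, {"fingers": 1, "dx": -0.0045, "dy": 0, "dz": 0, "roll": 0}, {"fingers": 1, "dx": -0.0045, "dy": 0, "dz": 0, "roll": 0}, {"fingers": 1, "dx": -0.0045, "dy": 0, "dz": 0, "roll": 0}]'

```text
time: 15.2
tool_pos: [0.5376, -0.0067, 0.1236]
tcp_rot: [-2.01, -2.415, -0.0]
wrist_force: [1.2, 0.7, -1.8]
width: 0.212
grip_force: 78.0
```

step_arm --commands '[{"fingers": 1, "dx": 0, "dy": 0, "dz": 0, "roll": 0}, {"fingers": 1, "dx": -0.003, "dy": 0, "dz": 0, "roll": 0}, {"fingers": 1, "dx": -0.006, "dy": 0, "dz": 0, "roll": 0}, {"fingers": 1, "dx": -0.01, "dy": 0, "dz": 0, "roll": 0}, {"fingers": 1, "dx": -0.014, "dy": 0, "dz": 0.001, "roll": 0}, {"fingers": 1, "dx": -0.018, "dy": 0, "dz": 0.001, "roll": 0}]' --squeeze 20

```text
time: 15.95
tool_pos: [0.5405, -0.0222, 0.1227]
tcp_rot: [-2.009, -2.41, -0.005]
wrist_force: [-0.3, 6.2, -1.0]
width: 0.211
grip_force: 78.0
```

Run:
```python
from h import *
go([*fx(45,-30),.1235])
a,_=read_camera("scene");b=cv2.resize(a[130:230,240:340],(600,600),interpolation=cv2.INTER_CUBIC)
cv2.imwrite("pics/s6.png",b)
```

```text
t 15.95 pos [ 0.5405 -0.0222  0.1227] yaw x 100.37 z [-0.001  0.005 -1.   ] F [-0.3  6.2 -1. ] w 0.211 g 78.0 dxyz [ 0.0152  0.0001 -0.0008]
```

View pics/s6.png

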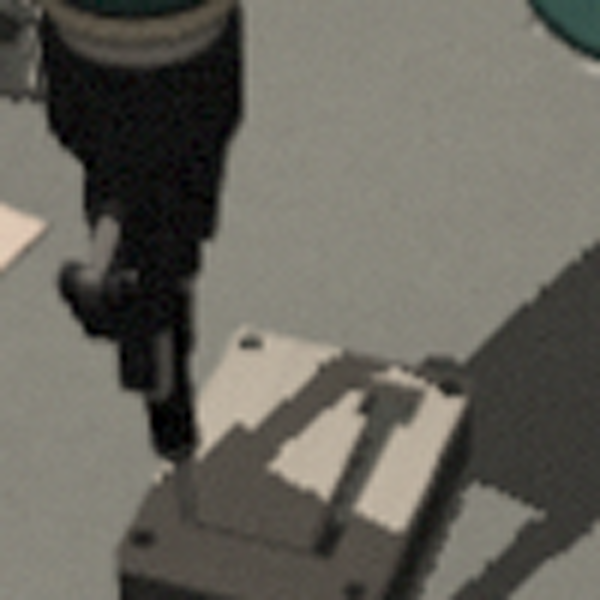

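The stylus already pivots in the grip against the slot's end edge (pin about (185,490), leaning) with only 6 N. Continuing the arc.

step_arm --commands '[{"fingers": 1, "dx": -0.004, "dy": 0, "dz": 0.0005, "roll": 0}, {"fingers": 1, "dx": -0.008, "dy": 0, "dz": 0.001, "roll": 0}, {"fingers": 1, "dx": -0.012, "dy": 0, "dz": 0.002, "roll": 0}, {"fingers": 1, "dx": -0.016, "dy": 0, "dz": 0.003, "roll": 0}, {"fingers": 1, "dx": -0.02, "dy": 0, "dz": 0.004, "roll": 0}, {"fingers": 1, "dx": -0.024, "dy": 0, "dz": 0.0055, "roll": 0}, {"fingers": 1, "dx": -0.028, "dy": 0, "dz": 0.007, "roll": 0}, {"fingers": 1, "dx": -0.032, "dy": 0, "dz": 0.0085, "roll": 0}]'

```text
time: 17.0
tool_pos: [0.5464, -0.0548, 0.1143]
tcp_rot: [-2.009, -2.412, -0.002]
wrist_force: [-1.0, 4.7, -0.1]
width: 0.218
grip_force: 80.5
```

```bash
python3 -c "
from h import *
go([*fx(45,-30),.1235])"
```

```text
t 17.0 pos [ 0.5464 -0.0548  0.1143] yaw x 100.41 z [-7.0e-04  2.6e-03 -1.0e+00] F [-1.   4.7 -0.1] w 0.218 g 80.5 dxyz [ 0.0484  0.0002 -0.0091]
```

step_arm --commands '[{"fingers": 1, "dx": -0.0035, "dy": 0, "dz": 0.002, "roll": 0}, {"fingers": 1, "dx": -0.007, "dy": 0, "dz": 0.0045, "roll": 0}, {"fingers": 1, "dx": -0.0105, "dy": 0, "dz": 0.007, "roll": 0}, {"fingers": 1, "dx": -0.014, "dy": 0, "dz": 0.009, "roll": 0}, {"fingers": 1, "dx": -0.0175, "dy": 0, "dz": 0.012, "roll": 0}, {"fingers": 1, "dx": -0.021, "dy": 0, "dz": 0.0145, "roll": 0}, {"fingers": 1, "dx": -0.0245, "dy": 0, "dz": 0.0175, "roll": 0}, {"fingers": 1, "dx": -0.027, "dy": 0, "dz": 0.0195, "roll": 0}]'

```text
time: 18.0
tool_pos: [0.5518, -0.0828, 0.0945]
tcp_rot: [2.01, 2.414, 0.0]
wrist_force: [0.6, 3.7, 5.7]
width: 0.215
grip_force: 82.5
```

step_arm --commands '[{"fingers": 1, "dx": 0, "dy": 0, "dz": 0, "roll": 0}, {"fingers": 1, "dx": 0, "dy": 0, "dz": -0.003, "roll": 0}, {"fingers": 1, "dx": 0, "dy": 0, "dz": -0.007, "roll": 0}, {"fingers": 1, "dx": 0, "dy": 0, "dz": -0.011, "roll": 0}, {"fingers": 1, "dx": 0, "dy": 0, "dz": -0.016, "roll": 0}, {"fingers": 1, "dx": 0, "dy": 0, "dz": -0.03, "roll": 0}, {"fingers": 1, "dx": 0, "dy": 0, "dz": -0.06, "roll": 0}, {"fingers": 1, "dx": 0, "dy": 0, "dz": -0.09, "roll": 0}]' --squeeze 100

```text
time: 19.0
tool_pos: [0.5516, -0.0826, 0.1862]
tcp_rot: [2.009, 2.414, -0.0]
wrist_force: [0.0, -0.4, -2.1]
width: 0.21
grip_force: 97.5
```

Run:
```python
from h import *
go([.475,-.350,.26])
a,_=read_camera("scene");b=cv2.resize(a[70:220,190:340],(600,600),interpolation=cv2.INTER_CUBIC)
s=read_state();R=Ro.from_rotvec(s["tcp_rot"]).as_matrix();g=s["tool_pos"]-.019*R[:,2]
f=R[:,0]; tip=g+.105*np.sin(np.radians(45))*f-np.array([0,0,.105*.707])
print("pred tip crop",[(np.array(proj("scene",tip))-[190,70]+.5)*4], "grasp",(np.array(proj("scene",g))-[190,70]+.5)*4)
cv2.imwrite("pics/s7.png",b)
```

```text
t 19.0 pos [ 0.5516 -0.0826  0.1862] yaw x 100.46 z [ 3.e-04 -4.e-04 -1.e+00] F [ 0.  -0.4 -2.1] w 0.21 g 97.5 dxyz [-0.249  -0.1238 -0.0737]
pred tip crop [array([321.21775792, 478.0400272 ])] grasp [199.00276307 355.74657791]
```

View pics/s7.png

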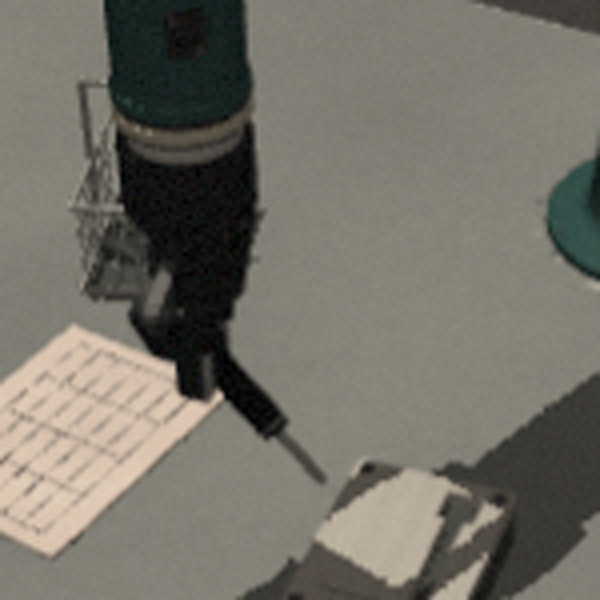

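The stylus is clear of the slot and leans about 45°: tip at (325,482) against (321,478) predicted. To the sheet.

step_arm --commands '[{"fingers": 1, "dx": 0, "dy": 0, "dz": -0.03, "roll": 0}, {"fingers": 1, "dx": -0.02, "dy": -0.01, "dz": -0.06, "roll": 0}, {"fingers": 1, "dx": -0.05, "dy": -0.025, "dz": -0.08, "roll": 0}, {"fingers": 1, "dx": -0.08, "dy": -0.04, "dz": -0.08, "roll": 0}, {"fingers": 1, "dx": -0.11, "dy": -0.055, "dz": -0.08, "roll": 0}, {"fingers": 1, "dx": -0.14, "dy": -0.07, "dz": -0.08, "roll": 0}, {"fingers": 1, "dx": -0.17, "dy": -0.085, "dz": -0.08, "roll": 0}, {"fingers": 1, "dx": -0.2, "dy": -0.1, "dz": -0.08, "roll": 0}]'

```text
time: 20.05
tool_pos: [0.4891, -0.2984, 0.2648]
tcp_rot: [2.009, 2.414, -0.0]
wrist_force: [-0.2, -0.2, 0.4]
width: 0.213
grip_force: 97.7
```

step_arm --commands '[{"fingers": 1, "dx": -0.02, "dy": -0.01, "dz": 0, "roll": 0}, {"fingers": 1, "dx": -0.035, "dy": -0.018, "dz": 0, "roll": 0}, {"fingers": 1, "dx": -0.045, "dy": -0.023, "dz": 0, "roll": 0}, {"fingers": 1, "dx": -0.048, "dy": -0.024, "dz": 0, "roll": 0}, {"fingers": 1, "dx": -0.048, "dy": -0.024, "dz": 0, "roll": 0}, {"fingers": 1, "dx": -0.048, "dy": -0.024, "dz": 0, "roll": 0}, {"fingers": 1, "dx": -0.048, "dy": -0.024, "dz": 0, "roll": 0}, {"fingers": 1, "dx": -0.048, "dy": -0.024, "dz": 0, "roll": 0}]'

```text
time: 21.05
tool_pos: [0.4748, -0.3485, 0.2647]
tcp_rot: [2.009, 2.415, 0.0]
wrist_force: [-0.2, 0.6, -0.5]
width: 0.21
grip_force: 97.7
```

Run:
```python
from h import *
go([.475,-.350,.26])
a,_=read_camera("scene");b=cv2.resize(a[60:210,120:270],(600,600),interpolation=cv2.INTER_CUBIC)
s=read_state();R=Ro.from_rotvec(s["tcp_rot"]).as_matrix();g=s["tool_pos"]-.019*R[:,2]
for t in(32,45,58):
  r=np.radians(t);tip=g+.105*np.sin(r)*R[:,0]-np.array([0,0,.105*np.cos(r)])
  print(t,"tip",tip.round(3),(np.array(proj("scene",tip))-[120,60]+.5)*4)
cv2.imwrite("pics/s8.png",b);print(np.abs(s["joint_vel"]).max())
```

```text
t 21.05 pos [ 0.4748 -0.3485  0.2647] yaw x 100.49 z [ 1.e-04  0.e+00 -1.e+00] F [-0.2  0.6 -0.5] w 0.21 g 97.7 dxyz [-0.0015 -0.0001  0.0047]
32 tip [ 0.465 -0.294  0.195] [287.29126133 245.93503616]
45 tip [ 0.461 -0.276  0.209] [310.04504045 231.79928448]
58 tip [ 0.459 -0.261  0.228] [327.29144322 211.3065423 ]
0.0028637921030218415
```

View pics/s8.png

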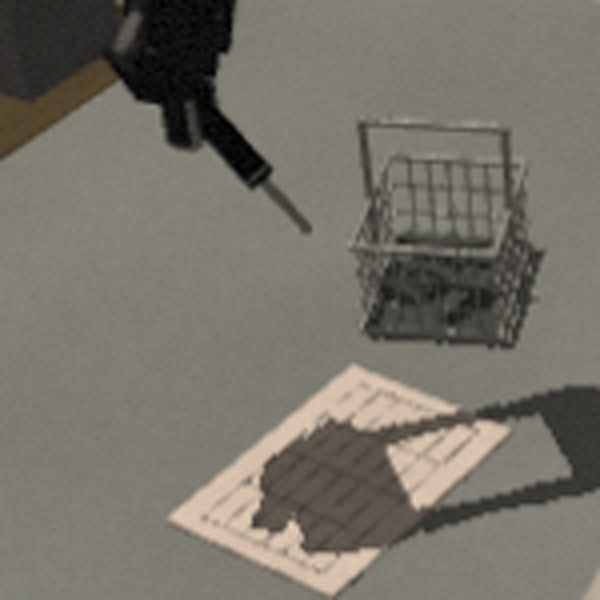

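The tip shows at (308,233), which fits a 45° lean, about 0.21 m up and over the sheet's centre. The arm is still and the basket stands where it was.

```bash
python3 -c "
from workcell import finish_job
print(finish_job())"
```

```text
the job is handed in; nothing more can be done
None
```

I traced the slot to its closed end with little force, and handed the job in with the stylus held still at about 45°, tip about 0.21 m above the centre of the sheet; the hand-in returned no pass or fail result.

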